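# Check two marks on a circuit board under the pointer, then hold it up level

## Robot

A 6-joint arm with a two-finger parallel gripper is mounted at the origin on the work surface. World frame = base frame: x ahead of the robot, y to its left, z up, the work surface at z = 0. Lengths are in m, angles in degrees, forces in N, time in s.
With the tool pointing down it reaches from about 0.25 to 0.725 m from the base axis. Payload 9.7 kg.
Tool frame: the origin (TCP) lies at the very end of the fingers, on their centre line; the grasp point (between the pads) lies 19 mm behind it; z points along the fingers, y is the line along which they close (so a half turn about z gives the same grasp; the last joint's range is limited). The gripper opens to 85 mm and grips with 20 to 120 N. Pads are 22 mm wide; open, the fingers measure 114 mm over their backs; the gripper's body (76 mm by 85 mm) begins 54 mm behind the grasp point. The pads swing forward as they close: fully open they stand 13 mm farther back than shut.
Start: joints at [64.286, 4.979, 10.078, 95.1, 0, 90], TCP at [0.239, 0.496, 0.231] pointing down, gripper open.
Joint ranges: [-179.16, 179.16], [-48.56, 103.87], [-65.8, 70.77], [-126.05, 130.52], [-82.76, 87.17], [-180, 180]. Speed limits (degrees/s): [127.2, 127.2, 147.25, 180, 180, 180].

## Interface

Orientations are given as [roll, pitch, yaw] about the fixed x, y, z axes, in that order (R = Rz(yaw) Ry(pitch) Rx(roll)).
In Python, from workcell import bot gives the robot as it stands.
- The arm moves only by the tool step_arm, never from a script. Its argument "targets" is a list of rows, each a list of 3 entries, a list of its own where there are three numbers: the opening, from 0 (shut) to 1 (fully open), then the shift along the world's x, y, z in mm, then the turn, a rotation vector about the world's x, y, z in rad. In form: [[grip, [tx, ty, tz], [wx, wy, wz]], ...]. A call has 1 to 8 rows; each row is the pose to reach, as a shift and turn from the pose commanded when the call began; what a row does not reach only later rows make up. A row lasts 1/10 s, in which the tool goes at most 50 mm and 8.59 degrees, less where a joint would pass 70% of its speed; a pose out of reach is approached as far as the arm can. A call with a gripper value outside its range is refused whole. The fingers move at their own pace and stop on an object; "force" is the grip in N (left out, the last holds). Time passes only in rows, so rows that repeat a pose let the fingers close. It gives the time, the measured TCP pose, the force, the opening and the grip force at its end, in the units of the state.
- bot.get_obs(): the state, without advancing time (a new reading comes with each control period).
- bot.camera(name): name is "side" or "top" or "wrist"; returns (picture, depth): 480x640x3 uint8, red, green, blue; 480x640 float32, m along the optical axis (not along the pixel's ray), 0 where there is no reading.
- bot.camera_params(name): a dict with "K" (3x3 intrinsics, pixels), "R" (3x3) and "t" (3): a world point X has camera coordinates R X + t. Camera axes: x right, y down, z forward; pixel columns grow to the right and rows downward; lengths in m; the calibration is good to about 2 mm. A picture is of the moment at which its call begins: read the wrist's pose just before it. camera_params takes no time and is no camera call; for the wrist camera it gives the pose at the moment of the call.
- bot.job_done(): hands the job in; it is judged then, once.
The state is a dict: "time": time; "q": joint angles; "qd": joint speeds; "joint_efforts": joint torques, N m; "ee_pos": TCP position; "tcp_rot": TCP orientation; "wrist_force": force on the tool from outside, world axes, zero at the start; "torque": the same for the moment, N m; "opening": finger opening in m; "grasp_force": force on a finger pad.
Only numpy, scipy, OpenCV 4.12 (cv2) and the standard library are available. Lean on these libraries where they do the work, as an engineer would, in place of code of your own. Each camera call takes 0.05 s, during which the arm holds its last target. There are 200 camera calls.

## Task

With the amplifier board lying in its carrier, move the carrier on its slides so that the round brass mark is under the tip of the fixed pointer, stay there a moment (about a second), then bring the square brass mark under the tip and stay a moment again. Then run the carrier all the way to the left end of the long slide, clear of the pointer, lift the board out and finish holding it steady and level in the gripper, at least 10 cm above the carrier: do not put it down. Never touch the pointer, and leave the other things on the bench where they are.

Things in the scene. Friction and masses are not known exactly. Their poses are not given: they have to be found in the camera images.
- station: x-y stage fixed to the bench: dark steel base 170 x 490 x 12 mm with two steel rails. Origin at bench height straight below the well's centre when both slides read 0; y axis along the rails (long slide) to the robot's left, x axis along the cross slide, away from the robot. The base spans y = -170 to +320, x = -85 to +85 mm. Turned by up to about 0.2 rad.
- pointer: heavy pointer stand beside the stage's right end, not to be touched (over 0.5 N fails), axes as the station's, origin on the bench straight below the tip. Block and steel column 240 mm from the tip in -y, 147 mm high; a 10 mm bar at 132 mm height from there to above the tip (end block 14 mm square, top at 141 mm), and a thin needle hanging from it point down.
- pointer_tip (a point): the point of the needle, 80 mm above the bench: 33 mm above the board's face, 8 mm above the top of the board's tallest part.
- long_slide (a joint): position of the carrier along the rails (m): -0.10 = right end, +0.16 = left end (station +y), the stop; 0 at the start. Stays where it is left; about 1 N of friction and light damping (6 N per m/s).
- cross_slide (a joint): position of the carrier on the cross slide (m): -0.07 = nearest the robot, +0.07 = farthest (station +x); 0 at the start. Stays where it is left; same friction. Taking the knob moves both slides together.
- knob_top (a point): centre of the top of the carrier's knob: upright black cylinder, 22 mm diameter, 41 mm tall above the tongue (from 44 to 85 mm above the bench), 125 mm to the left (station +y) of the well's centre. Pinch it from above and push or pull to move the carrier both ways.
- well (a point): centre of the floor of the carrier's shallow well, 44 mm above the bench. The carrier: aluminium plate, well 93 x 113 mm inside, rim 4 mm high and 5 mm thick, holding the board, and a tongue to its left with the knob. Axes as the station's; in the station frame the well's centre is at x = cross_slide, y = long_slide.
- board: green circuit board, loose in the well (1.5 mm play all round), 90 (x) x 110 (y) x 3 mm, about 0.2 kg; origin at the centre of its underside, z up, axes within 2 degrees of the carrier's. Bears a heat sink in the middle, a transformer (dark steel, copper band, 28 x 20 x 22 mm) at y = +41 mm, and two black capacitors (16 mm across, 20 mm tall) at x = +-11, y = -42 mm.
- heat_sink_top (a point): centre of the top of the finned aluminium heat sink, 28 (x) x 50 (y) x 25 mm tall, in the middle of the board; this point is 28 mm above the board's underside. Lift the board by it, gripped across its 28 mm; the board is bare beside it. The balance point is 7 mm from its middle towards the transformer (board y = +7 mm).
- round_mark (a point): centre of the flat round brass mark, 12 mm across, on the board's face in the corner beside the transformer (board x = +35, y = +42 mm).
- square_mark (a point): centre of the flat square brass mark, 12 x 12 mm, on the board's face in the diagonal corner beside the capacitors (board x = -35, y = -42 mm).
- screwdriver: bystander: screwdriver with orange handle, 170 mm, lying on the bench on the robot's side of the stage.
- spool: bystander: empty red plastic spool, 48 mm across, 36 mm tall.
- motor: bystander: small steel motor standing upright, 44 mm across, 63 mm tall with its shaft, beyond the stage.
- jar: bystander: amber jar with black cap, 52 mm across, 65 mm tall, beyond the stage.
- speaker: bystander: loudspeaker lying face up, 80 mm across, 30 mm tall, left of the stage.
- wood_block: bystander: wooden block 60 x 100 x 45 mm, left of the stage.
- tape_roll: bystander: roll of black tape lying flat, 70 mm across, 19 mm tall, on the right.

How it is judged (in metres and radians):
On the way, in this order (a step that is already met when the one before it is completed fails the run):
1. the round mark rests under the pointer tip, the board lying in its carrier (horizontal distance between round_mark and pointer_tip below 0.006 m and velocity of joint long_slide between -0.01 and 0.01 m/s and velocity of joint cross_slide between -0.01 and 0.01 m/s and horizontal distance between board and well below 0.008 m and z of board in the frame of well below 0.005 m), for 0.5 s.
2. the square mark rests under the pointer tip, the board lying in its carrier (horizontal distance between square_mark and pointer_tip below 0.006 m and velocity of joint long_slide between -0.01 and 0.01 m/s and velocity of joint cross_slide between -0.01 and 0.01 m/s and horizontal distance between board and well below 0.008 m and z of board in the frame of well below 0.005 m), for 0.5 s.
3. the carrier is run to the left end of the long slide with the board still in it (value of joint long_slide above 0.145 m and horizontal distance between board and well below 0.008 m and z of board in the frame of well below 0.005 m), for 0.2 s.
At the end, for the whole second after the job is handed in: the gripper's fingers hold the board (over 1 N) with its underside at least 90 mm above the well's floor, within 0.10 rad of level and still (under 20 mm/s and 0.15 rad/s), nothing else touching it, and the long slide stays within 20 mm of its left end (z of board in the frame of well above 0.09 m and angle between board's own z axis and vertical below 0.1 rad and linear speed of board below 0.02 m/s and angular speed of board below 0.15 rad/s and contact force between board and the fingers above 1 N and contact force between board and station below 0.05 N and value of joint long_slide above 0.14 m and contact force between board and screwdriver below 0.05 N and contact force between board and spool below 0.05 N and contact force between board and motor below 0.05 N and contact force between board and jar below 0.05 N and contact force between board and speaker below 0.05 N and contact force between board and wood_block below 0.05 N and contact force between board and tape_roll below 0.05 N); the arm keeps its last pose, push and grip.
It fails at once if the pointer is touched (over 0.5 N) (contact force between pointer and anything else above 0.5 N).
It fails at once if another thing on the bench is displaced by more than 30 mm (distance of any of screwdriver, spool, motor, jar, speaker, wood_block, tape_roll from where it was at the start of the episode above 0.03 m).
It also fails if it takes over 61 s, if anything falls off the work surface, if the arm or the gripper's body presses on something with over 40 N, if the wrist force passes 120 N, or if a joint passes its speed limit or range.

## Working session

There is one attempt and no reset: what is moved stays moved. The work goes in short steps, Python scripts to look and compute and a tool call to move; the robot and the scene stay as the last step left them, time stands still between calls to the robot, and variables do not carry over. Pictures are saved under pics/ and viewed, at most 10 in all, crops included, and the job is handed in when it is done.

Besides the shell and the picture viewer there is one more tool, called after "Call:" in YAML: its name, and indented under it one key for each argument. step_arm: Moves the arm, as the interface text tells. Its arguments: {"type":"object","properties":{"targets":{"type":"array","items":{"type":"array"}},"force":{"type":"number"}},"required":["targets"]}

```bash
mkdir -p pics; cat > h.py <<'E'
import numpy as np, cv2
from workcell import bot
def snap(n,f):
    p=bot.camera_params(n); im,d=bot.camera(n); np.savez('pics/%s.npz'%f,im=im,d=d,K=p['K'],R=p['R'],t=p['t'])
    cv2.imwrite('pics/%s.png'%f,im[:,:,::-1]); return im,d,p
def load(f): return np.load('pics/%s.npz'%f)
def ray(p,u,v):
    K,R,t=(np.array(p[k]) for k in 'KRt'); o=-R.T@t; d=R.T@np.linalg.solve(K,[u,v,1.]); return o,d
def onz(p,u,v,z):
    o,d=ray(p,u,v); return o+d*(z-o[2])/d[2]
def tri(rays):
    A=np.zeros((3,3));b=np.zeros(3)
    for o,d in rays:
        d=d/np.linalg.norm(d);M=np.eye(3)-np.outer(d,d);A+=M;b+=M@o
    X=np.linalg.solve(A,b); return X,[np.linalg.norm((np.eye(3)-np.outer(d,d)/(d@d))@(X-o)) for o,d in rays]
def pix(p,X):
    c=np.array(p['R'])@X+np.array(p['t']); c=np.array(p['K'])@c; return c[:2]/c[2]
E
python3 - <<'E'
from h import *
for n in ['top','side','wrist']:
    im,d,p=snap(n,n+'0'); print(n,-np.array(p['R']).T@p['t'],np.array(p['R'])[2],p['K'][0][0])
o=bot.get_obs();print(o['time'],o['ee_pos'],o['tcp_rot'],o['opening'])
E
```

```text
top [0.29410768 0.026181   1.24501287] [ 0.19228673  0.00243105 -0.98133578] 546.016714276251
side [-0.1617573  -0.78919932  1.4085436 ] [ 0.39294803  0.48172218 -0.78328513] 618.1656847265369
wrist [0.1777015  0.52466271 0.37281451] [ 0.23379813 -0.1131595  -0.96567767] 345.17530985933405
0.15 [0.23856716 0.49536124 0.23073481] [-1.79940015e+02 -1.01814185e-04  1.54284369e+02] 0.08546807648132618
```

View pics/top0.png

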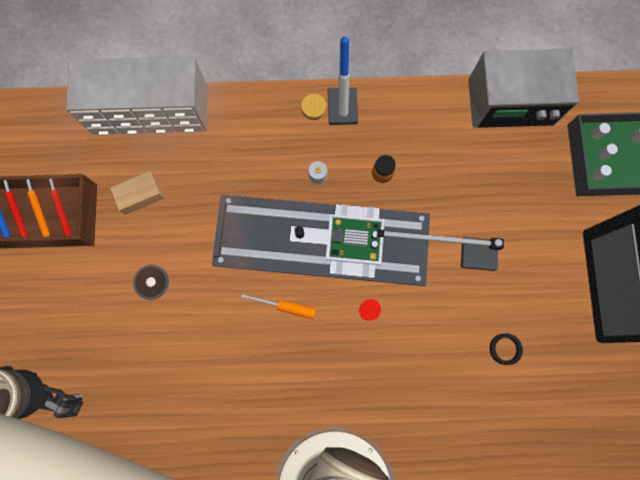

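View pics/side0.png

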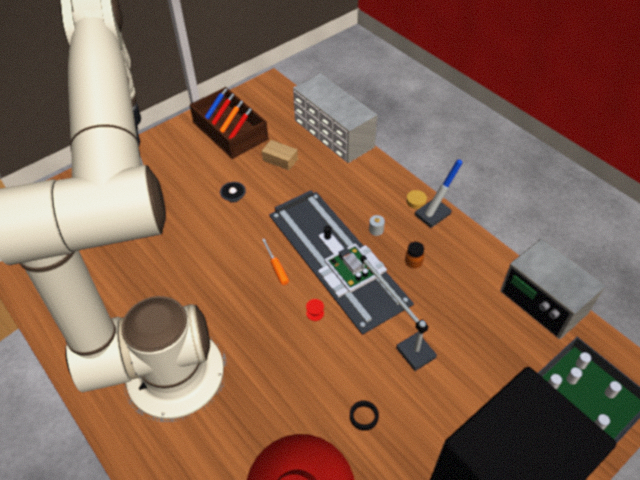

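The top view shows the knob at about (300,231), the board at about (355,240), the pointer's end at (378,234) and its column at (497,243). The side view shows the knob at (326,232) and the column top at (421,326). I'll zoom in on both.

```bash
python3 - <<'E'
from h import *
a=load('top0');b=load('side0')
A=cv2.resize(a['im'][190:290,280:440],None,fx=5,fy=5,interpolation=cv2.INTER_CUBIC)[:300]
A=cv2.resize(a['im'][200:275,285:445],(800,375),interpolation=cv2.INTER_CUBIC)
cv2.imwrite('pics/c1.png',A[:,:,::-1])
B=cv2.resize(b['im'][215:335,300:440],(700,600),interpolation=cv2.INTER_CUBIC)
cv2.imwrite('pics/c2.png',B[:,:,::-1])
E
```

```text
(no output)
```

View pics/c1.png

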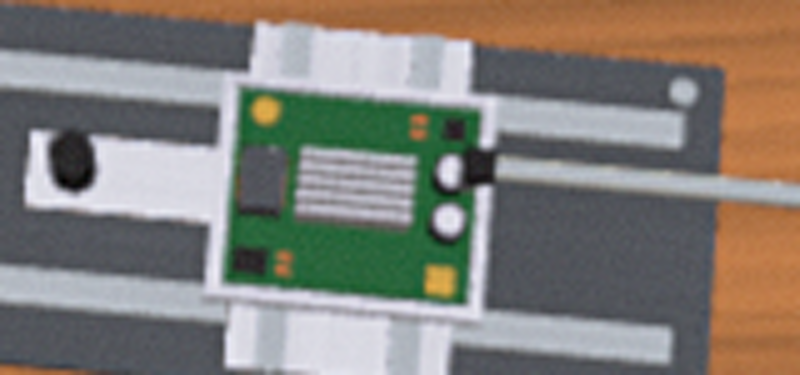

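View pics/c2.png

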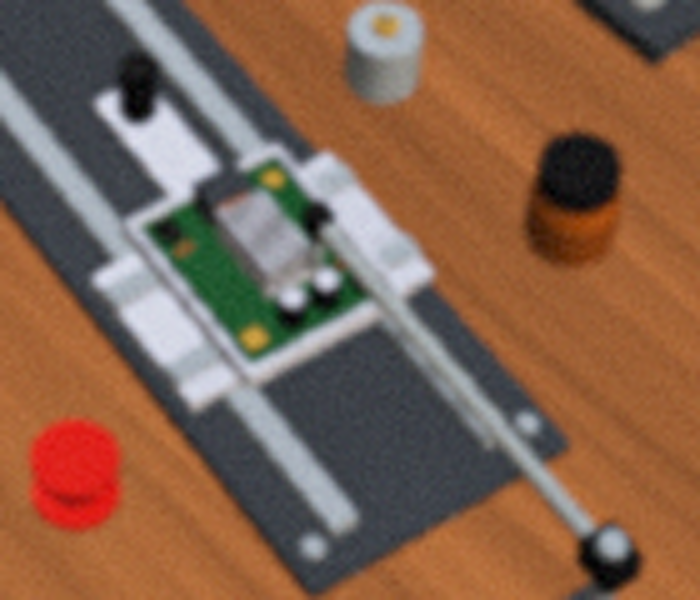

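Crop 1 (5x, origin 285,200): knob top (75,155), round mark (265,110), square mark (440,282), pointer block (480,167). Crop 2 (5x, origin 300,215): knob top (140,68), round mark (274,178), square mark (255,337), pointer block (318,212).

```bash
python3 - <<'E'
from h import *
a=load('top0');b=load('side0')
P={'knob':((75,150),(140,64),.085),'round':((265,110),(274,178),.047),'square':((440,282),(255,337),.047),'block':((480,165),(318,211),.141),'column':None}
X={}
for n,v in P.items():
    if v is None: continue
    (x1,y1),(x2,y2),z=v
    u1=(x1/5-.4+285,y1/5-.4+200);u2=(x2/5-.4+300,y2/5-.4+215)
    T,r=tri([ray(a,*u1),ray(b,*u2)])
    X[n]=onz(a,*u1,z)
    print(n,T.round(4),np.round(r,4),onz(a,*u1,z).round(4),onz(b,*u2,z).round(4))
d=(X['round']-X['square'])[:2];yaw=np.arctan2(d[1],d[0])-np.arctan2(84,70);print('yaw',yaw,np.linalg.norm(d),np.hypot(70,84))
c=(X['round']+X['square'])/2;k=X['knob']-c;print('c',c,'knob-yaw',np.arctan2(-k[0],k[1]),np.linalg.norm(k[:2]))
# yellow centroids refine
for s in (a,b):
    h=cv2.cvtColor(s['im'],cv2.COLOR_RGB2HSV)
    m=cv2.inRange(h,(18,120,110),(32,255,255)); n,l,st,ce=cv2.connectedComponentsWithStats(m)
    for i in range(1,n):
        if st[i,4]>8 and 200<ce[i][1]<300: print(st[i],ce[i].round(2),onz(s,*ce[i],.047).round(4))
# red spool, stage long direction
E
```

```text
knob [0.5522 0.0592 0.083 ] [0.0001 0.0001] [0.5518 0.0591 0.085 ] [0.551  0.0579 0.085 ]
round [ 0.5776 -0.0262  0.0417] [0.0003 0.0003] [ 0.5761 -0.0259  0.047 ] [ 0.575  -0.0293  0.047 ]
square [ 0.4963 -0.1013  0.0439] [0.0007 0.0007] [ 0.4952 -0.1007  0.047 ] [ 0.4955 -0.1031  0.047 ]
block [ 0.529  -0.1103  0.1371] [0.0002 0.0002] [ 0.5279 -0.1097  0.141 ] [ 0.5271 -0.1124  0.141 ]
yaw -0.12926539775216206 0.11018730715286021 109.34349546269316
c [ 0.53566447 -0.06328795  0.047     ] knob-yaw -0.13126429524984035 0.1234116607109515
[335 219   6   6  28] [337.68 221.68] [ 0.5759 -0.026   0.047 ]
[370 253   6   6  35] [372.43 255.57] [ 0.4962 -0.1004  0.047 ]
[375 219   4   3  10] [376.5 219.8] [0.698  0.0125 0.047 ]
[352 249   5   4  14] [354.21 250.36] [ 0.5742 -0.0294  0.047 ]
[348 280   6   5  23] [350.39 282.22] [ 0.4946 -0.1033  0.047 ]
```

Both views agree within 3 mm. Station yaw is about -0.13 rad, and the tip is near (0.528,-0.110). Next I go above the knob with the tool yaw aligned to the station.

Call:
step_arm:
  targets:
    - [1,[20,-27,0],[0,0,-0.14]]
    - [1,[40,-54,0],[0,0,-0.28]]
    - [1,[60,-81,0],[0,0,-0.42]]
    - [1,[80,-108,0],[0,0,-0.56]]
    - [1,[100,-135,0],[0,0,-0.7]]
    - [1,[120,-162,0],[0,0,-0.84]]
    - [1,[140,-189,0],[0,0,-0.98]]
    - [1,[160,-216,0],[0,0,-1.12]]

```text
time: 0.95
ee_pos: [0.3992, 0.2783, 0.2312]
tcp_rot: [-180.0, 0.0, 89.8]
wrist_force: [1.6, 1.0, -1.0]
opening: 0.085
grasp_force: 0.0
```

Call:
step_arm:
  targets:
    - [1,[19,-27,-8],[0,0,-0.14]]
    - [1,[38,-54,-16],[0,0,-0.28]]
    - [1,[57,-81,-24],[0,0,-0.42]]
    - [1,[76,-108,-32],[0,0,-0.56]]
    - [1,[95,-135,-40],[0,0,-0.7]]
    - [1,[114,-162,-48],[0,0,-0.84]]
    - [1,[133,-189,-56],[0,0,-0.98]]
    - [1,[153,-220,-64],[0,0,-1.12]]

```text
time: 1.75
ee_pos: [0.5521, 0.0585, 0.1667]
tcp_rot: [-180.0, 0.0, 25.6]
wrist_force: [1.1, 0.2, -0.6]
opening: 0.0858
grasp_force: 0.0
```

Call:
step_arm:
  targets:
    - [1,[0,0,0],[0,0,-0.14]]
    - [1,[0,0,0],[0,0,-0.28]]
    - [1,[0,0,0],[0,0,-0.42]]
    - [1,[0,0,0],[0,0,-0.56]]
    - [1,[0,0,0],[0,0,-0.58]]
    - [1,[0,0,0],[0,0,-0.58]]

```text
time: 2.35
ee_pos: [0.5486, -0.0117, 0.1671]
tcp_rot: [-177.6, 0.1, -2.4]
wrist_force: [-0.0, -0.7, 0.1]
opening: 0.0855
grasp_force: 0.0
```

```bash
python3 - <<'E'
from h import *
o=bot.get_obs();print(o['time'],o['ee_pos'],o['tcp_rot'],o['q'],np.abs(o['qd']).max())
im,d,p=snap('wrist','w1')
print(-np.array(p['R']).T@p['t'],np.array(p['R']).round(3))
for X in [(.552,.059,.085),(.5277,-.11,.08),(.576,-.026,.047),(.4957,-.101,.047)]: print(pix(p,np.array(X)))
E
```

```text
2.35 [ 0.54860625 -0.01170983  0.16708698] [-1.77588131e+02  1.30705489e-01 -2.42443834e+00] [ -2.4751206    4.07064645   1.97375229  88.03594601   2.41175241
 179.94927294] 3.454870217758559
[ 0.61215403 -0.01972578  0.30898319] [[-0.042 -0.998 -0.043]
 [-0.965  0.03   0.26 ]
 [-0.259  0.052 -0.965]]
[220.41021344 242.05706448]
[467.79975329 266.84300101]
[342.78794474 194.81781604]
[438.23972657 290.73760383]
```

View pics/w1.png

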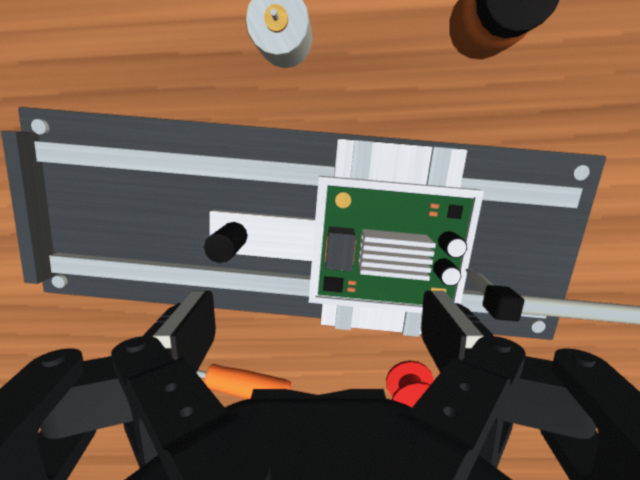

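In this view the knob top is at about (235,232), the round mark at (343,200), the end block at (505,300) and the needle tip near (468,270). Joint 6 is at its limit, so I'll turn back to the opposite half-turn (yaw 172.6°).

Call:
step_arm:
  targets:
    - [1,[0,0,0],[0,0,0.14]]
    - [1,[0,0,0],[0,0,0.28]]
    - [1,[0,0,0],[0,0,0.42]]
    - [1,[0,0,0],[0,0,0.56]]
    - [1,[0,0,0],[0,0,0.7]]
    - [1,[0,0,0],[0,0,0.84]]
    - [1,[0,0,0],[0,0,0.98]]
    - [1,[0,0,0],[0,0,1.12]]

```text
time: 3.2
ee_pos: [0.5489, -0.0093, 0.1672]
tcp_rot: [-177.6, 0.1, 62.3]
wrist_force: [-0.1, 0.3, -0.2]
opening: 0.0854
grasp_force: 0.0
```

```bash
python3 - <<'E'
from h import *
o=bot.get_obs();print(o['time'],o['ee_pos'],o['tcp_rot'],o['q'],np.abs(o['qd']).max())
E
```

```text
3.2 [ 0.54889703 -0.00933346  0.16723352] [-1.77572562e+02  1.15448834e-01  6.23277050e+01] [ -1.47657554   6.27682176   4.344535    90.29697867   0.96779247
 116.17933511] 78.05503425096148
```

```bash
python3 - <<'E'
from scipy.spatial.transform import Rotation as R
a=R.from_euler('xyz',[-177.573,.115,62.33],degrees=True); d=R.from_euler('xyz',[180,0,172.5],degrees=True)
m=R.from_euler('xyz',[180,0,122.5],degrees=True)
print((m*a.inv()).as_rotvec(),(d*m.inv()).as_rotvec())
E
```

```text
[ 0.00396986 -0.04424202  1.05004372] [0.         0.         0.87266463]
```

Call:
step_arm:
  targets:
    - [1,[0,0,0],[0.001,-0.006,0.14]]
    - [1,[0,0,0],[0.001,-0.012,0.28]]
    - [1,[0,0,0],[0.002,-0.018,0.42]]
    - [1,[0,0,0],[0.002,-0.024,0.56]]
    - [1,[0,0,0],[0.003,-0.03,0.7]]
    - [1,[0,0,0],[0.003,-0.035,0.84]]
    - [1,[0,0,0],[0.004,-0.041,0.98]]
    - [1,[0,0,0],[0.004,-0.044,1.05]]

```text
time: 4.0
ee_pos: [0.5489, -0.0093, 0.1673]
tcp_rot: [-180.0, -0.0, 122.5]
wrist_force: [-0.1, 0.1, -1.0]
opening: 0.0852
grasp_force: 0.0
```

Call:
step_arm:
  targets:
    - [1,[0,0,0],[0,0,0.14]]
    - [1,[0,0,0],[0,0,0.28]]
    - [1,[0,0,0],[0,0,0.42]]
    - [1,[0,0,0],[0,0,0.56]]
    - [1,[0,0,0],[0,0,0.7]]
    - [1,[0,0,0],[0,0,0.84]]
    - [1,[0,0,0],[0,0,0.873]]
    - [1,[0,0,0],[0,0,0.873]]

```text
time: 4.8
ee_pos: [0.5489, -0.0094, 0.1673]
tcp_rot: [-180.0, -0.0, 172.2]
wrist_force: [0.4, 0.0, -1.0]
opening: 0.0853
grasp_force: 0.0
```

```bash
python3 - <<'E'
from h import *
o=bot.get_obs();print(o['time'],o['ee_pos'],o['tcp_rot'],o['q'],np.abs(o['qd']).max())
im,d,p=snap('wrist','w2')
print(-np.array(p['R']).T@p['t'])
for X in [(.552,.059,.085),(.5277,-.11,.08),(.576,-.026,.047),(.4957,-.101,.047)]: print(pix(p,np.array(X)))
a=load('w1'); A=cv2.resize(a['im'][230:330,420:550],(520,400),interpolation=cv2.INTER_CUBIC)
u,v=np.round(pix(p,np.array([.5277,-.11,.08]))).astype(int)
u0=max(0,u-75);v0=max(0,v-50);print('crop2 origin',u0,v0)
B=cv2.resize(im[v0:v0+100,u0:u0+130],(520,400),interpolation=cv2.INTER_CUBIC)
C=np.zeros((600,800,3),np.uint8);
C[:300,:400]=cv2.resize(A,(390,300))[:,:390].repeat(1,0) if 0 else cv2.copyMakeBorder(cv2.resize(A,(390,300)),0,0,0,10,0)
C[:300,400:790]=cv2.resize(B,(390,300))
C[300:,:400]=cv2.resize(im,(400,300))
cv2.imwrite('pics/c3.png',C[:,:,::-1])
E
```

```text
4.8 [ 0.54887098 -0.0094316   0.16727085] [-1.79978152e+02 -3.25910841e-02  1.72191394e+02] [-9.75204336e-01  4.02043364e+00  1.96888979e+00  8.79834152e+01
 -1.78147978e-02  6.83340096e+00] 2.704147329707145
[4.82167775e-01 2.49660186e-04 3.09477877e-01]
[418.23141644 240.36682173]
[167.86359598 236.89539764]
[301.37799729 270.2191762 ]
[187.34303066 183.61899489]
crop2 origin 93 187
```

View pics/c3.png

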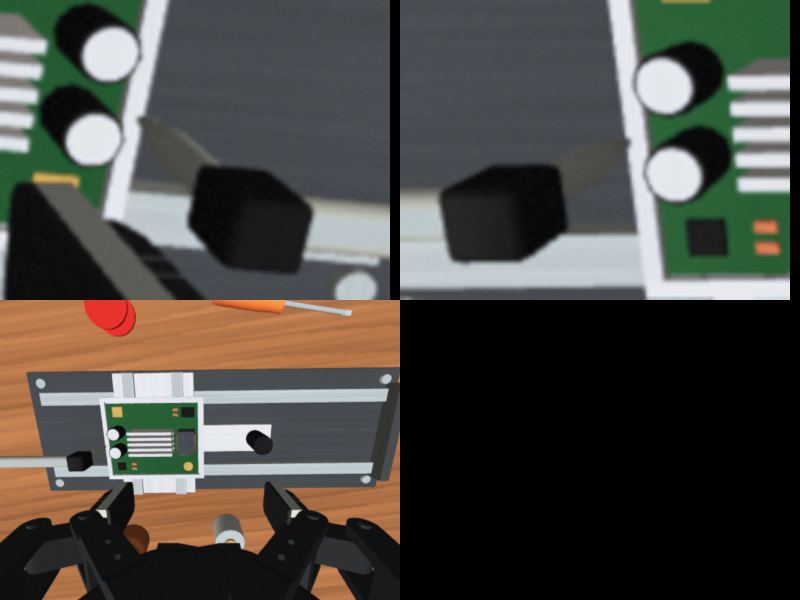

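The crops (3x) show the needle tip at crop (140,117) in w1 and (230,142) in w2. The inset shows the marks, and the knob at about (415,235) in full pixels. Next I triangulate.

```bash
cat >> h.py <<'E'
def brass(s,lo=60):
    h=cv2.cvtColor(s['im'],cv2.COLOR_RGB2HSV)
    m=cv2.inRange(h,(17,90,120),(33,255,255)); n,l,st,ce=cv2.connectedComponentsWithStats(m)
    return [(st[i],ce[i]) for i in range(1,n) if st[i,4]>lo]
E
python3 - <<'E'
from h import *
w1=load('w1');w2=load('w2')
T,r=tri([ray(w1,466.3,268.7),ray(w2,169.3,234.0)]);print('tip',T,r,onz(w1,466.3,268.7,.08),onz(w2,169.3,234.,.08))
for s in (w1,w2):
    for st,c in brass(s): print(st,c.round(1),onz(s,*c,.047).round(4))
    g=cv2.cvtColor(s['im'],cv2.COLOR_RGB2GRAY); q=pix(s,np.array([.552,.059,.085]))
    n,l,st,ce=cv2.connectedComponentsWithStats((g<38).astype(np.uint8))
    for i in range(1,n):
        if st[i,4]>150 and np.hypot(*(ce[i]-q))<40: print('knob',q,st[i],ce[i], np.array(onz(s,*ce[i],.0645)).round(4))
E
```

```text
tip [ 0.52602479 -0.10926617  0.07892178] [np.float64(0.0002177843818161481), np.float64(0.00021778438181610678)] [ 0.52636659 -0.10907684  0.08      ] [ 0.52583213 -0.10851636  0.08      ]
[264   4  24  28 439] [276.   18.2] [0.6968 0.0161 0.047 ]
[335 192  16  16 206] [342.7 199.7] [ 0.5723 -0.0259  0.047 ]
knob [220.41021344 242.05706448] [ 204  223   43   40 1108] [225.02075812 242.35740072] [0.5462 0.0628 0.0645]
[179 171  18  17 279] [187.2 179. ] [ 0.4923 -0.1003  0.047 ]
[294 259  15  15 178] [300.9 265.7] [ 0.5721 -0.0258  0.047 ]
[360 384  17   5  70] [368.  386.3] [0.6924 0.0165 0.047 ]
knob [418.23141644 240.36682173] [ 395  209   41   39 1094] [414.99634369 227.69744059] [0.5485 0.0626 0.0645]
```

The tip triangulates to z 0.079 and the mark spacing to 109.2 mm, both consistent with the text. Now I grasp the knob at (0.548,0.0615).

Call:
step_arm:
  targets:
    - [1,[0,25,0],[0,0,0]]
    - [1,[0,50,0],[0,0,0]]
    - [1,[-1,71,0],[0,0,0]]
    - [1,[-1,71,-30],[0,0,0]]
    - [1,[-1,71,-60],[0,0,0]]
    - [1,[-1,71,-90],[0,0,0]]
    - [1,[-1,71,-105],[0,0,0]]
    - [1,[-1,71,-113],[0,0,0]]

```text
time: 5.65
ee_pos: [0.5472, 0.0608, 0.0531]
tcp_rot: [-180.0, -0.1, 172.1]
wrist_force: [-0.3, -0.1, -0.5]
opening: 0.0856
grasp_force: 0.0
```

Call:
step_arm:
  targets:
    - [0,[0,0,0],[0,0,0]]
    - [0,[0,0,0],[0,0,0]]
    - [0,[0,0,0],[0,0,0]]
    - [0,[0,0,0],[0,0,0]]
    - [0,[0,0,0],[0,0,0]]
    - [0,[0,0,0],[0,0,0]]
    - [0,[0,0,0],[0,0,0]]
  force: 40

```text
time: 6.35
ee_pos: [0.5484, 0.0606, 0.0553]
tcp_rot: [180.0, 0.1, 172.1]
wrist_force: [-1.1, 0.7, 6.2]
opening: 0.0204
grasp_force: 39.0
```

```bash
python3 - <<'E'
from h import *
for n,f in (('top','top1'),('side','side1')):
    s=load(n+'0'); im,d,p=snap(n,f)
    for x in (s,dict(im=im,K=p['K'],R=p['R'],t=p['t'])):
        for st,c in brass(x,8):
            X=onz(x,*c,.047)
            if abs(X[0]-.53)<.12 and abs(X[1]+.05)<.15: print(n,st,c.round(2),X.round(4))
E
```

```text
top [335 219   6   6  28] [337.68 221.68] [ 0.5759 -0.026   0.047 ]
top [370 253   6   7  36] [372.47 255.67] [ 0.496  -0.1005  0.047 ]
top [336 219   5   6  25] [337.96 221.6 ] [ 0.5761 -0.0267  0.047 ]
top [370 253   6   6  34] [372.5  255.65] [ 0.496  -0.1005  0.047 ]
side [353 249   4   3  11] [354.36 250.09] [ 0.5752 -0.0289  0.047 ]
side [348 280   6   5  20] [350.3  282.15] [ 0.4945 -0.103   0.047 ]
side [353 249   4   3  11] [354.36 250.09] [ 0.5752 -0.0289  0.047 ]
side [348 280   6   5  19] [350.42 282.11] [ 0.4949 -0.1031  0.047 ]
```

Knob is held and the carrier has not moved. Moving by (-46,-83) mm to bring the round mark under the tip.

Call:
step_arm:
  targets:
    - [0,[-5,-9,0],[0,0,0]]
    - [0,[-11,-20,0],[0,0,0]]
    - [0,[-17,-31,0],[0,0,0]]
    - [0,[-24,-43,0],[0,0,0]]
    - [0,[-31,-55,0],[0,0,0]]
    - [0,[-37,-66,0],[0,0,0]]
    - [0,[-42,-75,0],[0,0,0]]
    - [0,[-46,-83,0],[0,0,0]]

```text
time: 7.25
ee_pos: [0.5023, -0.0229, 0.0553]
tcp_rot: [180.0, 0.1, 172.1]
wrist_force: [1.3, 1.1, 5.3]
opening: 0.0209
grasp_force: 39.2
```

Call:
step_arm:
  targets:
    - [0,[0,0,0],[0,0,0]]
    - [0,[0,0,0],[0,0,0]]

```text
time: 7.45
ee_pos: [0.5021, -0.0231, 0.0552]
tcp_rot: [-180.0, 0.0, 172.0]
wrist_force: [-0.5, -0.2, 6.6]
opening: 0.0207
grasp_force: 39.6
```

```bash
python3 - <<'E'
from h import *
print(bot.get_obs()['ee_pos'])
for n,f in (('top','top2'),('side','side2'),('wrist','w3')):
    im,d,p=snap(n,f); x=dict(im=im,K=p['K'],R=p['R'],t=p['t'])
    for st,c in brass(x,5 if n!='wrist' else 40):
            X=onz(x,*c,.047)
            if abs(X[0]-.5)<.15 and abs(X[1]+.1)<.15: print(n,st,c.round(2),X.round(4))
    print(n,pix(p,np.array([.526,-.109,.08])),pix(p,np.array([.526,-.109,.047])))
im=load('w3')['im'];cv2.imwrite('pics/w3.png',im[:,:,::-1])
E
```

```text
[ 0.50206639 -0.0230551   0.05524395]
top [409 273   6   6  35] [411.43 275.43] [ 0.4492 -0.1841  0.047 ]
top [377.19252496 239.38722924] [375.62884475 242.31838254]
side [360 276   5   4  15] [361.87 277.53] [ 0.5283 -0.1118  0.047 ]
side [356 310   6   5  19] [358.37 311.95] [ 0.4484 -0.1865  0.047 ]
side [361.03438008 270.14157615] [360.53685835 277.34401443]
wrist [114.58620336 408.95423984] [152.2261372  360.23133496]
```

View pics/w3.png

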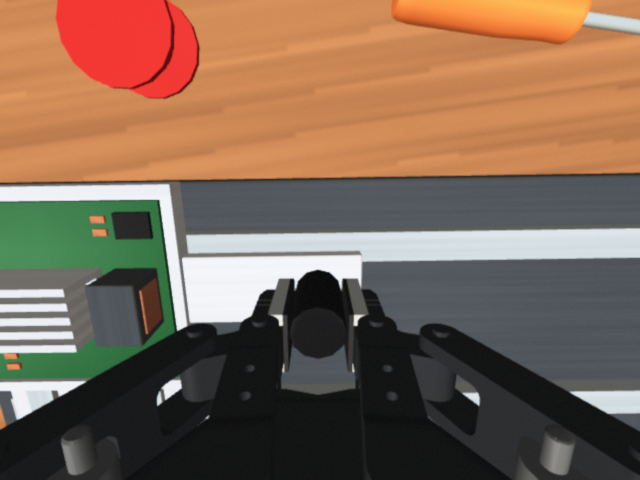

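The wrist view shows the knob pinched at (318,320), with the round mark hidden behind the finger. The top and side views show that the carrier moved (-46.5,-83.5) mm against the wanted (-46.1,-82.9). I'll hold, then move to the square mark.

Call:
step_arm:
  targets:
    - [0,[0,0,0],[0,0,0]]
    - [0,[0,0,0],[0,0,0]]
    - [0,[0,0,0],[0,0,0]]
    - [0,[0,0,0],[0,0,0]]
    - [0,[0,0,0],[0,0,0]]
    - [0,[0,0,0],[0,0,0]]
    - [0,[0,0,0],[0,0,0]]
    - [0,[0,0,0],[0,0,0]]

```text
time: 8.4
ee_pos: [0.5022, -0.0228, 0.0553]
tcp_rot: [-180.0, 0.1, 172.1]
wrist_force: [-0.9, -1.0, 6.5]
opening: 0.0211
grasp_force: 39.6
```

Call:
step_arm:
  targets:
    - [0,[8,7,0],[0,0,0]]
    - [0,[19,18,0],[0,0,0]]
    - [0,[30,28,0],[0,0,0]]
    - [0,[42,39,0],[0,0,0]]
    - [0,[54,50,0],[0,0,0]]
    - [0,[65,61,0],[0,0,0]]
    - [0,[74,69,0],[0,0,0]]
    - [0,[80,75,0],[0,0,0]]

```text
time: 9.2
ee_pos: [0.5827, 0.0528, 0.0552]
tcp_rot: [-180.0, 0.0, 172.1]
wrist_force: [-0.4, -0.8, 8.7]
opening: 0.0206
grasp_force: 39.7
```

Call:
step_arm:
  targets:
    - [0,[0,0,0],[0,0,0]]
    - [0,[0,0,0],[0,0,0]]

```text
time: 9.4
ee_pos: [0.5828, 0.0528, 0.0553]
tcp_rot: [180.0, 0.1, 172.1]
wrist_force: [1.1, 0.7, 7.2]
opening: 0.0209
grasp_force: 39.6
```

```bash
python3 - <<'E'
from h import *
print(bot.get_obs()['ee_pos'])
for n,f in (('top','top3'),('side','side3'),('wrist','w4')):
    im,d,p=snap(n,f); x=dict(im=im,K=p['K'],R=p['R'],t=p['t'])
    for st,c in brass(x,5 if n!='wrist' else 40):
            X=onz(x,*c,.047)
            if abs(X[0]-.5)<.15 and abs(X[1]+.1)<.15: print(n,st,c.round(2),X.round(4))
E
```

```text
[0.58277208 0.05283072 0.05530741]
top [339 205   5   5  23] [340.83 207.  ] [ 0.6098 -0.0344  0.047 ]
top [373 238   6   6  35] [375.43 240.43] [ 0.5303 -0.1088  0.047 ]
side [364 245   4   3  11] [365.36 245.91] [ 0.6085 -0.0378  0.047 ]
side [359 276   6   4  18] [361.72 277.39] [ 0.5283 -0.1112  0.047 ]
```

The square mark is within 1 mm of the tip. I'll hold, then run 161 mm along the rails to the left.

Call:
step_arm:
  targets:
    - [0,[0,0,0],[0,0,0]]
    - [0,[0,0,0],[0,0,0]]
    - [0,[0,0,0],[0,0,0]]
    - [0,[0,0,0],[0,0,0]]
    - [0,[0,0,0],[0,0,0]]
    - [0,[0,0,0],[0,0,0]]
    - [0,[0,0,0],[0,0,0]]
    - [0,[0,0,0],[0,0,0]]

```text
time: 10.35
ee_pos: [0.5826, 0.0526, 0.0553]
tcp_rot: [180.0, 0.1, 172.1]
wrist_force: [0.9, -0.2, 6.0]
opening: 0.0207
grasp_force: 39.6
```

Call:
step_arm:
  targets:
    - [0,[1,5,0],[0,0,0]]
    - [0,[2,14,0],[0,0,0]]
    - [0,[3,25,0],[0,0,0]]
    - [0,[4.5,36,0],[0,0,0]]
    - [0,[6,47,0],[0,0,0]]
    - [0,[7,58,0],[0,0,0]]
    - [0,[8.5,69,0],[0,0,0]]
    - [0,[10,80,0],[0,0,0]]

```text
time: 11.15
ee_pos: [0.5922, 0.1326, 0.0553]
tcp_rot: [-180.0, 0.0, 172.0]
wrist_force: [-0.4, -2.2, 7.5]
opening: 0.0207
grasp_force: 39.7
```

Call:
step_arm:
  targets:
    - [0,[1.5,11,0],[0,0,0]]
    - [0,[3,22,0],[0,0,0]]
    - [0,[4,33,0],[0,0,0]]
    - [0,[5.5,44,0],[0,0,0]]
    - [0,[7,55,0],[0,0,0]]
    - [0,[8,66,0],[0,0,0]]
    - [0,[9,75,0],[0,0,0]]
    - [0,[10,80,0],[0,0,0]]

```text
time: 11.95
ee_pos: [0.6023, 0.2131, 0.0553]
tcp_rot: [180.0, 0.0, 172.1]
wrist_force: [-1.5, -0.6, 8.0]
opening: 0.021
grasp_force: 39.7
```

Call:
step_arm:
  targets:
    - [0,[0,0,0],[0,0,0]]
    - [0,[0,0,0],[0,0,0]]
    - [0,[0,0,0],[0,0,0]]
    - [0,[0,0,0],[0,0,0]]

```text
time: 12.35
ee_pos: [0.6023, 0.2128, 0.0553]
tcp_rot: [180.0, 0.0, 172.1]
wrist_force: [-0.8, 1.0, 5.7]
opening: 0.0211
grasp_force: 39.6
```

```bash
python3 - <<'E'
from h import *
print(bot.get_obs()['ee_pos'])
for n,f in (('top','top4'),('side','side4')):
    im,d,p=snap(n,f); x=dict(im=im,K=p['K'],R=p['R'],t=p['t'])
    for st,c in brass(x,5):
            X=onz(x,*c,.047)
            if abs(X[0]-.57)<.1 and abs(X[1]-.08)<.15: print(n,st,c.round(2),X.round(4))
E
```

```text
[0.60230016 0.21278515 0.05531649]
top [268 198   5   6  23] [269.96 200.61] [0.6297 0.1259 0.047 ]
top [301 232   6   6  32] [303.56 234.19] [0.5495 0.0515 0.047 ]
side [332 209   4   3  11] [333.36 209.91] [0.6276 0.1224 0.047 ]
side [327 237   5   4  16] [329.  238.5] [0.5481 0.0484 0.047 ]
```

The carrier is at about 157.7 mm on the long slide. Now I release the knob, rise, and go over the heat sink with a quarter turn.

Call:
step_arm:
  targets:
    - [1,[0,0,0],[0,0,0]]
    - [1,[0,0,0],[0,0,0]]
    - [1,[0,0,0],[0,0,0]]
    - [1,[0,0,0],[0,0,0]]
    - [1,[0,0,10],[0,0,0]]
    - [1,[0,0,40],[0,0,0]]
    - [1,[0,0,80],[0,0,0]]
    - [1,[0,0,105],[0,0,0]]

```text
time: 13.25
ee_pos: [0.6023, 0.2127, 0.1631]
tcp_rot: [179.9, 0.1, 172.1]
wrist_force: [0.0, -0.4, -1.0]
opening: 0.0852
grasp_force: 0.0
```

Call:
step_arm:
  targets:
    - [1,[-1,-15,0],[0,0,-0.14]]
    - [1,[-3,-30,0],[0,0,-0.28]]
    - [1,[-5,-45,0],[0,0,-0.42]]
    - [1,[-7,-60,0],[0,0,-0.56]]
    - [1,[-9,-75,0],[0,0,-0.7]]
    - [1,[-11,-90,0],[0,0,-0.84]]
    - [1,[-13,-105,0],[0,0,-0.98]]
    - [1,[-15,-117,0],[0,0,-1.12]]

```text
time: 14.05
ee_pos: [0.5868, 0.0947, 0.1602]
tcp_rot: [180.0, -0.0, 107.5]
wrist_force: [-0.7, -0.3, 0.0]
opening: 0.0853
grasp_force: 0.0
```

Call:
step_arm:
  targets:
    - [1,[0,0,0],[0,0,-0.14]]
    - [1,[0,0,0],[0,0,-0.28]]
    - [1,[0,0,0],[0,0,-0.42]]
    - [1,[0,0,0],[0,0,-0.439]]
    - [1,[0,0,0],[0,0,-0.439]]

```text
time: 14.55
ee_pos: [0.5869, 0.0956, 0.1598]
tcp_rot: [180.0, -0.0, 82.9]
wrist_force: [-0.0, -0.6, 0.3]
opening: 0.0853
grasp_force: 0.0
```

```bash
python3 - <<'E'
from h import *
o=bot.get_obs();print(o['time'],o['ee_pos'],o['tcp_rot'],o['q'])
im,d,p=snap('wrist','w5'); x=dict(im=im,K=p['K'],R=p['R'],t=p['t'])
for st,c in brass(x,40): print(st,c.round(1),onz(x,*c,.047).round(4))
for X in [(.586,.089,.072)]: print(pix(p,np.array(X)))
im,d,p=snap('top','top5'); x=dict(im=im,K=p['K'],R=p['R'],t=p['t'])
for st,c in brass(x,8):print(st,c.round(1),onz(x,*c,.047).round(4))
E
```

```text
14.55 [0.58691042 0.09556892 0.1598283 ] [ 1.79988564e+02 -4.08811069e-02  8.29129293e+01] [9.23126090e+00 1.02362877e+01 7.98746304e+00 8.77287140e+01
 3.60211369e-02 1.06318343e+02]
[360 182  17  17 223] [367.6 189.8] [0.6259 0.1263 0.047 ]
[ 616  245   24   59 1044] [629.6 276.3] [0.8249 0.0331 0.047 ]
[268 288  16  15 226] [275.9 294.9] [0.5459 0.0518 0.047 ]
[466 305  11  12  60] [472.1 309.6] [0.7014 0.0194 0.047 ]
[320.30594617 254.34485681]
[303  93  24  25 448] [314.4 105.1] [0.8589 0.0182 0.047 ]
[315 166   6   7  29] [317.4 169.6] [0.7001 0.0158 0.047 ]
[122 179  10   5  14] [127.4 181.6] [0.685  0.4523 0.047 ]
[115 184   7   4  12] [118.3 185.9] [0.6753 0.4726 0.047 ]
[123 185   6   3   9] [125.4 186.1] [0.6743 0.4563 0.047 ]
[113 191   7   4  11] [116.1 192.3] [0.6603 0.4771 0.047 ]
[116 199   6  11  18] [118.8 203.3] [0.6341 0.4698 0.047 ]
[122 204   5   5  10] [124.  206.1] [0.6271 0.4578 0.047 ]
```

View pics/w5.png

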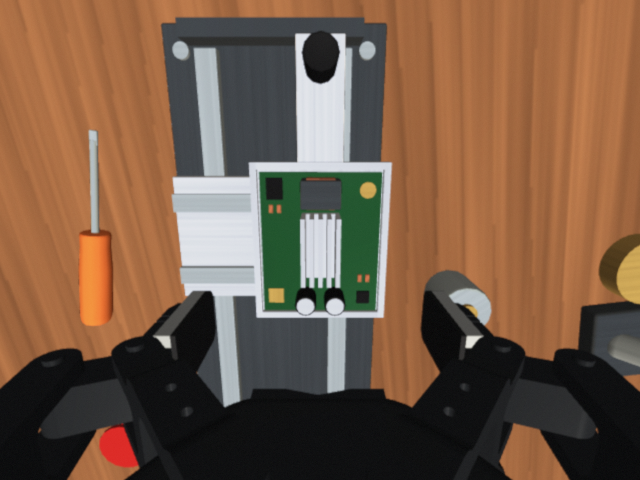

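The marks put the board's centre at (0.5859,0.0890) with yaw -7.2°. In the picture the heat sink is centred at about (320,250), between the open fingers. A quick height check from two views, then I descend.

```bash
python3 - <<'E'
from h import *
s=load('w5')
def z(u,v,k=3):
    d=s['d'][v-k:v+k+1,u-k:u+k+1]; d=d[d>0].min(); o,r=ray(s,u,v); return (o+r*d).round(4)
print('sink',z(320,245),z(320,260),'board',z(285,250),'mark',z(368,190))
# two-view: round mark w5 & previous top view shifted not needed; sink corners on z=.072
g=cv2.cvtColor(s['im'],cv2.COLOR_RGB2GRAY)[230:265,290:352].mean(0); idx=np.where(g>130)[0]+290
print(idx.min(),idx.max(),[onz(s,u,247,.072).round(4) for u in (idx.min(),idx.max())])
E
```

```text
sink [0.5866 0.0961 0.0732] [0.5853 0.0852 0.073 ] board [0.5589 0.0885 0.0487] mark [0.6259 0.1264 0.0489]
300 340 [array([0.5727, 0.096 , 0.072 ]), array([0.6002, 0.0926, 0.072 ])]
```

Call:
step_arm:
  targets:
    - [1,[0,0,-25],[0,0,0]]
    - [1,[0,0,-50],[0,0,0]]
    - [1,[0,0,-75],[0,0,0]]
    - [1,[0,0,-92],[0,0,0]]
    - [1,[0,0,-103],[0,0,0]]
    - [1,[0,0,-109],[0,0,0]]
    - [1,[0,0,-109],[0,0,0]]

```text
time: 15.35
ee_pos: [0.5867, 0.0955, 0.05]
tcp_rot: [-180.0, -0.0, 82.8]
wrist_force: [0.2, -0.9, 0.8]
opening: 0.0855
grasp_force: 0.0
```

Call:
step_arm:
  targets:
    - [0,[0,0,0],[0,0,0]]
    - [0,[0,0,0],[0,0,0]]
    - [0,[0,0,0],[0,0,0]]
    - [0,[0,0,0],[0,0,0]]
    - [0,[0,0,0],[0,0,0]]
    - [0,[0,0,0],[0,0,0]]
    - [0,[0,0,0],[0,0,0]]
    - [0,[0,0,0],[0,0,0]]
  force: 60

```text
time: 16.15
ee_pos: [0.5873, 0.0956, 0.0511]
tcp_rot: [179.9, -0.1, 82.7]
wrist_force: [-0.7, 0.1, 4.8]
opening: 0.027
grasp_force: 60.1
```

Gripped across 27 mm. Lifting slowly by 130 mm.

Call:
step_arm:
  targets:
    - [0,[0,0,3],[0,0,0]]
    - [0,[0,0,7],[0,0,0]]
    - [0,[0,0,12],[0,0,0]]
    - [0,[0,0,20],[0,0,0]]
    - [0,[0,0,30],[0,0,0]]
    - [0,[0,0,42],[0,0,0]]
    - [0,[0,0,54],[0,0,0]]
    - [0,[0,0,66],[0,0,0]]

```text
time: 16.95
ee_pos: [0.587, 0.0956, 0.1177]
tcp_rot: [180.0, -0.0, 82.7]
wrist_force: [0.6, -0.5, -1.9]
opening: 0.0269
grasp_force: 59.2
```

Call:
step_arm:
  targets:
    - [0,[0,0,12],[0,0,0]]
    - [0,[0,0,24],[0,0,0]]
    - [0,[0,0,36],[0,0,0]]
    - [0,[0,0,48],[0,0,0]]
    - [0,[0,0,58],[0,0,0]]
    - [0,[0,0,64],[0,0,0]]
    - [0,[0,0,64],[0,0,0]]
    - [0,[0,0,64],[0,0,0]]

```text
time: 17.75
ee_pos: [0.5868, 0.0955, 0.18]
tcp_rot: [-180.0, -0.0, 82.7]
wrist_force: [0.4, 0.2, -2.7]
opening: 0.0268
grasp_force: 59.2
```

Call:
step_arm:
  targets:
    - [0,[0,0,0],[0,0,0]]
    - [0,[0,0,0],[0,0,0]]
    - [0,[0,0,0],[0,0,0]]
    - [0,[0,0,0],[0,0,0]]
    - [0,[0,0,0],[0,0,0]]
    - [0,[0,0,0],[0,0,0]]

```text
time: 18.35
ee_pos: [0.5868, 0.0955, 0.1803]
tcp_rot: [-180.0, -0.0, 82.7]
wrist_force: [-0.2, -0.1, -3.1]
opening: 0.0269
grasp_force: 59.2
```

```bash
python3 - <<'E'
from h import *
o=bot.get_obs();print(o['time'],o['ee_pos'],o['tcp_rot'],o['grasp_force'],o['wrist_force'],o['torque'])
im,d,p=snap('wrist','w6'); s=load('w6')
pts=[]
h=cv2.cvtColor(im,cv2.COLOR_RGB2HSV); m=cv2.inRange(h,(55,100,40),(80,255,255))
m=cv2.erode(m,np.ones((5,5)));v,u=np.where((m>0)&(d>0)); 
R=np.array(p['R']);o0=-R.T@p['t'];dirs=(R.T@np.linalg.solve(p['K'],np.stack([u,v,np.ones_like(u)]).astype(float))).T
P=o0+dirs*d[v,u][:,None]; A=np.c_[P[:,:2],np.ones(len(P))]
k=np.linalg.lstsq(A,P[:,2],rcond=None)[0]; r=P[:,2]-A@k; g=abs(r)<.004; k=np.linalg.lstsq(A[g],P[g,2],rcond=None)[0]
print(len(P),'slopes',k[:2],'mean z',P[g,2].mean(),P[g].min(0),P[g].max(0))
snap('side','side6')
cv2.imwrite('pics/c6.png',np.vstack([cv2.resize(im,(400,300)),cv2.resize(load('side6')['im'][170:320,260:460],(400,300))])[:,:,::-1])
E
```

```text
18.35 [0.58684863 0.09552107 0.18032902] [-1.79988717e+02 -3.29266121e-02  8.27381387e+01] 59.2218554019928 [-0.1621516  -0.12837053 -3.08037642] [-0.03394572  0.0308198   0.00086022]
10378 slopes [-6.06996459e-06  2.42707393e-04] mean z 0.17574907036053955 [0.53912874 0.04410502 0.17347443] [0.63428039 0.14785198 0.17783452]
```

View pics/c6.png

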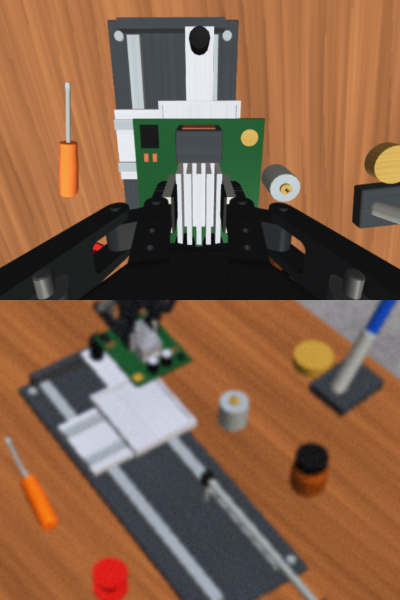

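The pictures show the board level in the gripper, about 128 mm above the empty well. The carrier is at the left end and the other things on the bench are where they were.

```bash
python3 -c "
from workcell import bot
print(bot.job_done())"
```

```text
the job is handed in; nothing more can be done
None
```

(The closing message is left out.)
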